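# Open the push-and-turn safety cap of the degreaser jug

## Robot

A 7-joint arm with a two-finger parallel gripper is mounted at the origin on the work surface. World frame = base frame: x ahead of the robot, y to its left, z up, the work surface at z = 0. Lengths are in mm, angles in rad, forces in N, time in s.
With the tool pointing down it reaches from about 400 to 875 mm from the base axis. Payload 4.4 kg.
Tool frame: the origin (TCP) lies on the centre line of the jaws, within the pads' length; the fingertips stand 25 mm ahead of it and the grasp point (between the pads) lies 6 mm ahead of it; x points along the fingers, y is the direction in which the jaws open and shut, and the axes are right-handed (so a half turn about x gives the same grasp; the last joint's range is limited). The gripper opens to 85 mm and grips with 20 to 120 N. Pads are 22 mm wide; open, the fingers measure 114 mm over their backs; the gripper's body (76 mm by 85 mm) begins 54 mm behind the grasp point. The pads swing forward as they close: fully open they stand 13 mm farther back than shut.
Start: joints at [-1.385, 0.628, 0.038, 1.517, -0.027, 0.996, -0.02], TCP at [161.922, 629.523, 256.313] pointing down, gripper open.
Joint ranges: [-3.06, 3.06], [-0.37, 2.12], [-1.25, 1.32], [0.18, 2.47], [-1.1, 4.24], [0.23, 1.98], [-2.94, 2.94]. Speed limits (rad/s): [2.57, 2.57, 3.14, 3.14, 3.14, 3.14, 3.14].

## Interface

Orientations are given as [roll, pitch, yaw] about the fixed x, y, z axes, in that order (R = Rz(yaw) Ry(pitch) Rx(roll)).
In Python, from cell import * gives the robot as it stands. The module is installed in compiled form; this text tells all that it offers.
- The arm moves only by the tool jog_arm, never from a script. Its argument "series" is a list of rows, each a list of 3 entries, a list of its own where there are three numbers: the turn, a rotation vector about the tool's x, y, z in degrees, then the shift along the tool's x, y, z in mm, then the gripper's target within -1 to 1 (shut at 1, half-way at 0, fully open at -1). In form: [[[rx, ry, rz], [dx, dy, dz], hand], ...]. A call has 1 to 8 rows; each row shifts and turns the commanded pose from where the row before left it, along the tool's axes as they then stand; what a row does not reach is not made up. A row lasts 1/8 s, in which the tool goes at most 62.5 mm and 10.7 degrees, less where a joint would pass 70% of its speed; a pose out of reach is approached as far as the arm can. A call is refused whole if a number of a shift passes 62.5 or a number of a turn 10.7, either way. A call with a gripper value outside its range is refused whole. The fingers move at their own pace and stop on an object; the grip force is fixed at half the most. Time passes only in rows, so rows that do not move let the fingers close. It gives the time, the measured TCP pose, the force and the opening at its end, in the units of the state.
- read_state(): the state, without advancing time (a new reading comes with each control period).
- get_image(name): name is "scene" or "side" or "wrist"; returns a dict with "img" (420x560x3 uint8, red, green, blue), "range_z" (420x560 float32, mm along the optical axis (not along the pixel's ray), 0 where there is no reading), "fovy" (degrees; the focal length in pixels is half the picture's height over the tangent of half this angle, whatever the lens; pixels are square), "cx", "cy" (the principal point, pixels), "k1" (the pictures are not rectified: a ray, as slopes to the right and down, at radius r is drawn at 1 + k1 r^2 times it, then the intrinsics apply), "cam_to_world" (4x4, takes a point from camera to world coordinates). Camera axes: x right, y up, looking along -z (the intrinsics and any distortion apply to the point x, -y, -z); pixel columns grow to the right and rows downward; lengths in mm; the calibration is good to about 2 mm. A picture is of the moment at which its call begins.
- finish_job(): hands the job in, once; it reports no verdict.
The state is a dict: "clock": time; "qpos": joint angles; "qd": joint speeds; "tau": joint torques, N m; "eef_pos": TCP position; "tool_rot": TCP orientation; "force": force on the tool from outside, world axes, zero at the start; "torque": the same for the moment, N m; "width": finger opening in mm.
Only numpy, scipy, OpenCV 4.12 (cv2) and the standard library are available. Lean on these libraries where they do the work, as an engineer would, in place of code of your own. Each camera call takes 0.05 s, during which the arm holds its last target. There are 200 camera calls.

## Task

Open the degreaser jug that is strapped in the bench cradle: its white cap is a push-and-turn safety cap, so press it down and, still pressing, twist it anticlockwise (seen from above) until it is free, then lift it off. Finish while still holding the cap in the gripper, level and at rest, right above the open neck with some 8 cm of air between them, so that drips fall back into the jug. Do not drop the cap, and leave the metal can, the tape roll and the carton where they stand.

Things in the scene. Friction and masses are not known exactly. Their poses are not given: they have to be found in the camera images.
- cap_center (a point): Centre (half-way up) of the white ribbed round cap on top of the jug: 52 mm across, 28 mm high, 40 g; z is its axis, up; at the start its x is the jug's x. Loose but locked. Its side can be gripped all round. It turns only while pressed at least 3.5 mm below its starting height (hard stop at 6.5 mm: aim for 5). After the twist it lifts straight up, clear of the neck after 30 mm.
- liner (a joint): Spring liner ring in the neck that pushes the cap up, m: 0 at the start, grows as the cap is pressed, 0.0065 at its hard stop, -0.0015 when the cap is off. It pushes with 7 N at 0 and 1.5 N more per mm (14 N at 5 mm).
- jug_mouth (a point): Centre of the jug's open mouth, 196 mm above the bench, hidden in the cap while that is on (the cap's centre starts 2 mm below this point); z up, x the jug's x. Twist: keep the cap pressed and turn it anticlockwise seen from above; it is free from 50 degrees (0.87 rad), stops at about 145; 70 degrees (1.2 rad) is right. The liner ring stands 10 mm above this point with the cap off.
- jug: Grey plastic jug, 116 mm across, strapped in a dark steel cradle (140 mm square, 28 mm high) bolted to the bench: it cannot move. Origin: centre of its underside, on the bench; z up; loop handle at its -x side, to 0.12 m high, 94 mm out. Shoulder slopes in at 112 to 148 mm high to the 32 mm neck; 43 mm collar at 158 to 163 mm; cap from 180 to 208 mm.
- can: Bystander: plain closed metal can, 84 mm in diameter, 115 mm high, 0.5 kg; origin at the centre of its underside. Leave it alone.
- tape: Bystander: roll of grey packing tape on a cardboard core, lying flat, 104 mm across, 48 mm high; origin at the centre of its underside. Leave it alone.
- carton: Bystander: small open cardboard carton, 120 x 170 mm, 80 mm high; origin at the centre of its underside. Leave it alone.
Things that resemble listed ones, but are neither listed nor needed, are in the scene too. There is more than one size of the jug; the job needs the smallest.

How it is judged:
By the outcome, as a careful person would: the job done as asked, in the order asked, and still so for the second after the job is handed in, while the arm keeps its last pose, push and grip.
It also fails if it takes over 35 s, if anything falls off the work surface, if the arm or the gripper's body presses on something with over 40 N, if the wrist force passes 120 N, or if a joint passes its speed limit or range.

## Working session

There is one attempt and no reset: what is moved stays moved. The work goes in short steps, Python scripts to look and compute and a tool call to move; the robot and the scene stay as the last step left them, time stands still between calls to the robot, and variables do not carry over. Pictures are saved under pics/ and viewed, about 8 in all and at most 12, crops included, and the job is handed in when it is done.

Besides the shell and the picture viewer there is one more tool, called after "Request:" in YAML: its name, and indented under it one key for each argument. jog_arm: Moves the arm, as the interface text tells. Its arguments: {"type":"object","properties":{"series":{"type":"array"}},"required":["series"]}

```bash
mkdir -p pics
cat > h.py <<'E'
from cell import *
import numpy as np, cv2
def cloud(d):
    h,w=d["range_z"].shape; f=h/2/np.tan(np.radians(d["fovy"])/2)
    u,v=np.meshgrid(np.arange(w),np.arange(h))
    K=np.array([[f,0,d["cx"]],[0,f,d["cy"]],[0,0,1.]])
    p=cv2.undistortPoints(np.stack([u,v],-1).reshape(-1,1,2).astype(float),K,np.array([d["k1"],0,0,0.])).reshape(h,w,2)
    z=d["range_z"]; P=np.stack([p[...,0]*z,-p[...,1]*z,-z,np.ones_like(z)],-1)
    W=(P@np.array(d["cam_to_world"]).T)[...,:3]; W[z==0]=np.nan
    return W
def save(d,n): cv2.imwrite("pics/"+n,d["img"][...,::-1])
E
python3 - <<'E'
from h import *
import pickle
a=[]
for n in ["scene","side"]:
    d=get_image(n); pickle.dump(d,open(n+".pkl","wb")); a.append(d["img"])
    print(n,d["fovy"],d["k1"],np.round(d["cam_to_world"],2).tolist())
cv2.imwrite("pics/s1.png",a[0][...,::-1]);cv2.imwrite("pics/s2.png",a[1][...,::-1])
s=read_state(); print(s)
E
```

```text
scene 54.240600089095615 -0.10201675950538909 [[-1.0, -0.04, 0.02, 551.68], [0.05, -0.95, 0.31, 383.4], [0.01, 0.32, 0.95, 1024.32], [0.0, 0.0, 0.0, 1.0]]
side 53.522353829656225 0.03388314565046321 [[0.42, -0.87, 0.28, 838.25], [0.91, 0.4, -0.14, -75.34], [0.01, 0.31, 0.95, 1159.1], [0.0, 0.0, 0.0, 1.0]]
{'clock': 0.1, 'qpos': array([-1.38477961,  0.62925042,  0.03847295,  1.5182204 , -0.02698034,
        0.99628316, -0.01999113]), 'qd': array([ 0.00025382, -0.00156417,  0.00019382, -0.00322018, -0.00056469,
        0.00053349,  0.00092444]), 'tau': array([ 2.69123724e-03, -5.64533365e+01,  1.23020992e+00, -1.93972868e+01,
        1.12890039e-02,  5.43668662e-03, -1.78198610e-05]), 'eef_pos': array([161.82482651, 629.03182302, 255.49882512]), 'tool_rot': array([-1.54150802,  1.56915366, -1.7933269 ]), 'force': array([-0.30285142, -0.091781  , -0.81069518]), 'torque': array([0.00335305, 0.0140661 , 0.04596864]), 'width': 85.70784643815568}
```

View pics/s1.png

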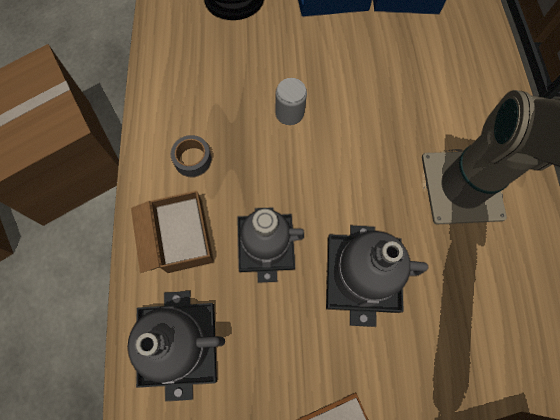

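View pics/s2.png

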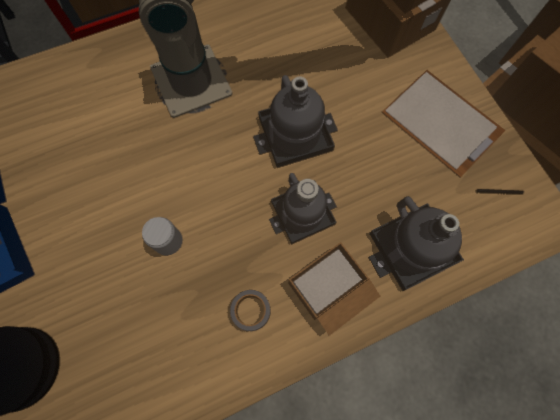

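Both pictures show three jugs: the scene view has them at (265,240), (375,265) and (165,345). Only the one at scene (265,220) / side (307,188) is small and has a white cap; the other two are larger and open-mouthed. I'll measure all three and take an enlarged crop.

Run:
```python
from h import *
import pickle
crops=[]
for n,(u,v),oth in [("scene",(265,220),[(291,88),(190,140),(180,230),(267,277),(392,252),(147,345),(291,232)]),("side",(307,188),[(158,228),(300,85),(450,223)])]:
    d=pickle.load(open(n+".pkl","rb")); W=cloud(d)
    for o in oth: print(n,o,np.round(np.nanmedian(W[o[1]-1:o[1]+2,o[0]-1:o[0]+2].reshape(-1,3),axis=0),0))
    s=(slice(v-30,v+31),slice(u-30,u+31)); w=W[s].reshape(-1,3)
    m=(w[:,2]>200)&(w[:,2]<216)
    q=w[m]; (c,r)=cv2.minEnclosingCircle(q[:,:2].astype(np.float32))
    print(n,"captop z",np.median(q[:,2]),"n",m.sum(),"mean",q.mean(0),"circ",c,r, "range",np.ptp(q,axis=0))
    # white mask
    hsv=cv2.cvtColor(d["img"][s],cv2.COLOR_RGB2HSV); 
    print("patch V max",hsv[...,2].max())
    crops.append(cv2.resize(d["img"][v-50:v+70,u-60:u+60],(390,390),interpolation=cv2.INTER_CUBIC))
    # handle & cradle: points of z 20..35 around
    a=W.reshape(-1,3); k=(np.hypot(a[:,0]-c[0],a[:,1]-c[1])<150)&(a[:,2]>20)&(a[:,2]<34)
    print("cradle rect",cv2.minAreaRect(a[k][:,:2].astype(np.float32)))
    k=(np.hypot(a[:,0]-c[0],a[:,1]-c[1])<110)&(np.hypot(a[:,0]-c[0],a[:,1]-c[1])>70)&(a[:,2]>60)&(a[:,2]<130)
    print("handle",k.sum(),a[k].mean(0))
cv2.imwrite("pics/c.png",np.hstack(crops)[...,::-1])
```

```text
scene (291, 88) [ 465. -253.  114.]
scene (190, 140) [ 739. -149.   44.]
scene (180, 230) [758. 103.  54.]
scene (267, 277) [548. 222.   9.]
scene (392, 252) [305. 224. 255.]
scene (147, 345) [772. 376. 255.]
scene (291, 232) [489. 137. 117.]
scene captop z 207.94582067402632 n 483 mean [549.92091263 136.83799442 207.71536771] circ (549.8938598632812, 135.4107208251953) 26.841150283813477 range [50.61844753 50.07987239 12.13658455]
patch V max 171
cradle rect ((589.2830200195312, 134.41778564453125), (219.34893798828125, 139.20863342285156), 0.3217361867427826)
handle 101 [470.17114239 138.44969023  95.6072968 ]
side (158, 228) [ 459. -240.  115.]
side (300, 85) [308. 229. 255.]
side (450, 223) [771. 382. 255.]
side captop z 208.63999919590015 n 355 mean [550.62352685 136.2007674  208.39532523] circ (549.897705078125, 137.03634643554688) 26.758708953857422 range [51.17975289 50.47631865 14.50695452]
patch V max 144
cradle rect ((588.425537109375, 137.64077758789062), (218.5159149169922, 141.06564331054688), 0.07248780876398087)
handle 57 [470.68423202 134.29931515  98.19120468]
```

View pics/c.png

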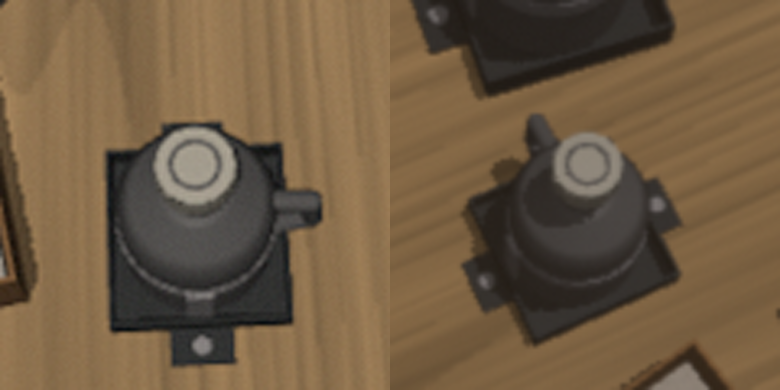

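Three candidates: the jugs at scene (392,252) and (147,345) have tops at z=255, so they are the larger sizes and are open. The jug capped at (265,220) has its top at z=208, a 52 mm cap and its handle at -x, 80 mm out, so it fits and the crop confirms it. Its cap is at (550,137).

```bash
cat >> h.py <<'E'
from scipy.spatial.transform import Rotation as Ro
def plan(t,down=True):
    s=read_state(); R=Ro.from_euler('xyz',s["tool_rot"]).as_matrix()
    print("t",round(s["clock"],2),"pos",np.round(s["eef_pos"],1),"x",np.round(R[:,0],3),"y",np.round(R[:,1],3),"F",np.round(s["force"],1),"M",np.round(s["torque"],2),"w",round(s["width"],1),"q",np.round(s["qpos"],2))
    print("shift tool",np.round(R.T@(np.array(t)-s["eef_pos"]),1))
    # rotation vector (tool axes, deg) making tool x point straight down
    c=np.cross(R[:,0],[0,0,-1]); print("level rotvec",np.round(np.degrees(R.T@c),2))
E
python3 -c "
from h import *
plan([550,137,330])"
```

```text
t 0.1 pos [161.8 629.  255.5] x [-0.    -0.002 -1.   ] y [ 0.249  0.968 -0.002] F [-0.3 -0.1 -0.8] M [0.   0.01 0.05] w 85.7 q [-1.38  0.63  0.04  1.52 -0.03  1.   -0.02]
shift tool [ -73.9 -379.9  498.5]
level rotvec [0.   0.   0.09]
```

Request:
jog_arm:
  series:
    - [[0,0,0],[-40,0,0],-1]
    - [[0,0,0],[-35,-20,25],-1]
    - [[0,0,0],[0,-32,42],-1]
    - [[0,0,0],[0,-32,42],-1]
    - [[0,0,0],[0,-32,42],-1]
    - [[0,0,0],[0,-32,42],-1]
    - [[0,0,0],[0,-32,42],-1]
    - [[0,0,0],[0,-32,42],-1]

```text
clock: 1.1
eef_pos: [378.1, 353.6, 331.1]
tool_rot: [-2.046, 1.57, -2.297]
force: [0.4, 0.5, -0.1]
width: 85.4
```

Request:
jog_arm:
  series:
    - [[0,0,0],[0,-32,42],-1]
    - [[0,0,0],[0,-32,42],-1]
    - [[0,0,0],[0,-32,42],-1]
    - [[0,0,0],[0,-32,42],-1]
    - [[0,0,0],[0,-25,35],-1]
    - [[0,0,0],[0,-15,18],-1]
    - [[0,0,0],[0,0,0],-1]
    - [[0,0,0],[0,0,0],-1]

```text
clock: 2.1
eef_pos: [548.7, 138.7, 330.9]
tool_rot: [2.835, 1.569, 2.585]
force: [0.0, 0.5, -0.1]
width: 85.4
```

```bash
python3 -c "
from h import *
d=get_image('wrist');save(d,'w1.png')
plan([550,137,260])
W=cloud(d);a=W.reshape(-1,3)
m=(abs(a[:,2]-208)<6)&(np.hypot(a[:,0]-550,a[:,1]-137)<45);q=a[m];print(m.sum(),q.mean(0),cv2.minEnclosingCircle(q[:,:2].astype(np.float32)))
"
```

```text
t 2.15 pos [548.6 139.  331.1] x [-0.001  0.001 -1.   ] y [0.247 0.969 0.001] F [0.2 0.1 0.8] M [ 0.02 -0.05  0.01] w 85.4 q [-0.41  0.43  0.17  1.66 -0.08  1.06  1.1 ]
shift tool [71.1 -1.7  2. ]
level rotvec [ 0.   -0.07 -0.03]
3938 [547.19430101 135.0580855  207.34879426] ((548.3875732421875, 134.78045654296875), 26.644794464111328)
```

View pics/w1.png

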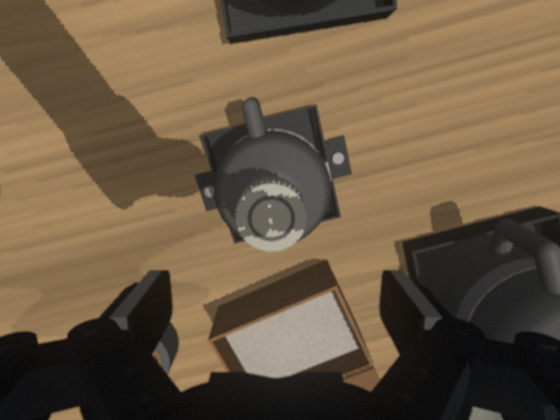

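Request:
jog_arm:
  series:
    - [[0,0,0],[25,-2.5,1.5],-1]
    - [[0,0,0],[35,0,0],-1]
    - [[0,0,0],[30,0,0],-1]
    - [[0,0,0],[23,0,0],-1]
    - [[0,0,0],[13,0,0],-1]
    - [[0,0,0],[7,0,0],-1]
    - [[0,0,0],[0,0,0],-1]
    - [[0,0,0],[0,0,0],-1]

```text
clock: 3.15
eef_pos: [550.9, 134.8, 199.1]
tool_rot: [0.581, 1.569, 0.329]
force: [-0.4, -0.3, 0.7]
width: 85.5
```

```bash
python3 -c "
from h import *
plan([549.4,136.2,198])
w=get_image('wrist');s=get_image('side')
v=cv2.resize(s['img'][138:238,247:367],(504,420),interpolation=cv2.INTER_CUBIC)
cv2.imwrite('pics/w2.png',cv2.resize(np.hstack([w['img'],v])[...,::-1],(800,316)))
"
```

```text
t 3.15 pos [550.9 134.8 199.1] x [ 0.001  0.    -1.   ] y [0.249 0.968 0.001] F [-0.4 -0.3  0.7] M [ 0.   -0.    0.01] w 85.5 q [-0.38  0.58  0.14  1.82 -0.11  0.75  1.14]
shift tool [ 1.1  1.  -1.8]
level rotvec [-0.    0.07 -0.05]
```

View pics/w2.png

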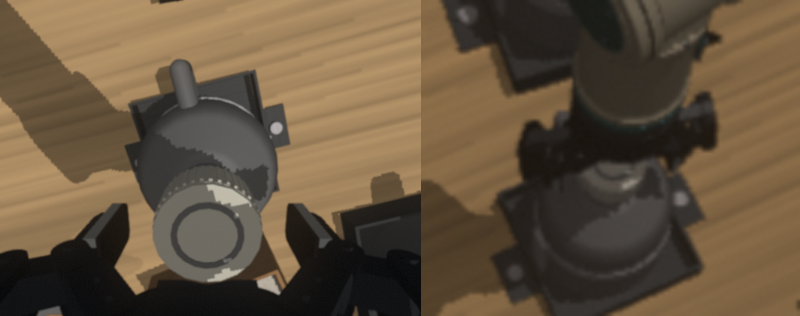

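The cap is centred between the jaws (cap centre at x≈207, fingers at 116 and 297). I'll apply a small correction and close.

Request:
jog_arm:
  series:
    - [[0,0,0],[0,0.5,-1.5],-1]
    - [[0,0,0],[0,0,0],1]
    - [[0,0,0],[0,0,0],1]
    - [[0,0,0],[0,0,0],1]
    - [[0,0,0],[0,0,0],1]
    - [[0,0,0],[0,0,0],1]
    - [[0,0,0],[0,0,0],1]
    - [[0,0,0],[0,0,0],1]

```text
clock: 4.25
eef_pos: [549.0, 135.5, 198.6]
tool_rot: [1.154, 1.571, 0.902]
force: [-1.4, -0.6, 5.7]
width: 49.9
```

```bash
python3 -c "
from h import *
plan([549.4,136.2,198])
"
```

```text
t 4.25 pos [549.  135.5 198.6] x [ 0.  0. -1.] y [0.249 0.968 0.   ] F [-1.4 -0.6  5.7] M [-0.13  0.34  0.01] w 49.9 q [-0.38  0.58  0.14  1.82 -0.11  0.75  1.14]
shift tool [0.6 0.8 0.2]
level rotvec [-0.    0.   -0.01]
```

Request:
jog_arm:
  series:
    - [[0,0,0],[2,0,0],1]
    - [[0,0,0],[2,0,0],1]
    - [[0,0,0],[1,0,0],1]
    - [[0,0,0],[0,0,0],1]
    - [[0,0,0],[0,0,0],1]

```text
clock: 4.88
eef_pos: [549.0, 135.5, 194.5]
tool_rot: [0.982, 1.57, 0.73]
force: [-2.7, -1.6, 10.8]
width: 49.9
```

```bash
python3 -c "
from h import *
plan([549.4,136.2,193.6])
"
```

```text
t 4.88 pos [549.  135.5 194.5] x [ 0.  0. -1.] y [0.249 0.968 0.   ] F [-2.7 -1.6 10.8] M [-0.19  0.79 -0.01] w 49.9 q [-0.38  0.59  0.14  1.82 -0.11  0.74  1.14]
shift tool [0.9 0.8 0.2]
level rotvec [-0.    0.02 -0.03]
```

Request:
jog_arm:
  series:
    - [[0,0,0],[1,0,0],1]
    - [[0,0,0],[1,0,0],1]
    - [[0,0,0],[0,0,0],1]

```text
clock: 5.25
eef_pos: [549.1, 135.4, 192.8]
tool_rot: [0.947, 1.57, 0.695]
force: [-3.4, -1.6, 13.7]
width: 50.0
```

```bash
python3 -c "
from h import *
plan([549.4,136.2,193.6])
"
```

```text
t 5.25 pos [549.1 135.4 192.8] x [ 0.001  0.    -1.   ] y [0.249 0.968 0.001] F [-3.4 -1.6 13.7] M [-0.22  0.87  0.02] w 50.0 q [-0.38  0.59  0.14  1.83 -0.12  0.73  1.14]
shift tool [-0.8  0.8  0.1]
level rotvec [-0.    0.02 -0.03]
```

Force 13.7 N means about 4.5 mm pressed. Now I'll twist anticlockwise, which is negative about tool x because it points down.

Request:
jog_arm:
  series:
    - [[-4,0,0],[0.4,0,0],1]
    - [[-8,0,0],[0,0,0],1]
    - [[-8,0,0],[0,0,0],1]
    - [[0,0,0],[0,0,0],1]

```text
clock: 5.75
eef_pos: [549.8, 136.0, 192.7]
tool_rot: [0.449, 1.568, 0.548]
force: [-2.9, 0.8, 15.0]
width: 49.9
```

```bash
python3 -c "
from h import *
plan([549,135.5,192.6])
"
```

```text
t 5.75 pos [549.8 136.  192.7] x [ 0.002  0.001 -1.   ] y [-0.099  0.995  0.001] F [-2.9  0.8 15. ] M [-0.06  0.67  0.12] w 49.9 q [-0.31  0.59  0.03  1.82 -0.03  0.73  1.41]
shift tool [ 0.1 -0.4 -0.9]
level rotvec [-0.    0.15 -0.07]
```

Request:
jog_arm:
  series:
    - [[-8,0,0],[0,0,0],1]
    - [[-9,0,0],[0,0,0],1]
    - [[-9,0,0],[0,0,0],1]
    - [[-9,0,0],[0,0,0],1]
    - [[-9,0,0],[0,0,0],1]
    - [[-7,0,0],[0,0,0],1]
    - [[0,0,0],[0,0,0],1]

```text
clock: 6.62
eef_pos: [549.6, 136.4, 192.7]
tool_rot: [-0.353, 1.568, 0.636]
force: [-4.2, 0.7, 15.1]
width: 50.6
```

```bash
python3 -c "
from h import *
plan([549,135.5,192.6])
"
```

```text
t 6.62 pos [549.6 136.4 192.7] x [ 0.002  0.002 -1.   ] y [-0.835  0.55  -0.001] F [-4.2  0.7 15.1] M [0.03 0.66 0.16] w 50.6 q [-0.15  0.59 -0.22  1.82  0.18  0.75  2.09]
shift tool [ 0.1  0.1 -1.1]
level rotvec [-0.    0.15  0.05]
```

Turned 71° with low torque, so the cap followed. Now a careful lift.

Request:
jog_arm:
  series:
    - [[0,0,0],[-4,0,0],1]
    - [[0,0,0],[-5,0,0],1]
    - [[0,0,0],[-5,0,0],1]
    - [[0,0,0],[-4,0,0],1]
    - [[0,0,0],[0,0,0],1]

```text
clock: 7.25
eef_pos: [549.1, 135.4, 208.9]
tool_rot: [-1.176, 1.571, -0.188]
force: [1.2, 1.4, -1.4]
width: 50.0
```

```bash
python3 -c "
from h import *
plan([549.4,136.2,295])
"
```

```text
t 7.25 pos [549.1 135.4 208.9] x [ 0. -0. -1.] y [-0.834  0.551 -0.   ] F [ 1.2  1.4 -1.4] M [0.03 0.03 0.01] w 50.0 q [-0.14  0.57 -0.23  1.8   0.17  0.78  2.1 ]
shift tool [-86.1   0.2   0.8]
level rotvec [0.   0.   0.01]
```

Request:
jog_arm:
  series:
    - [[0,0,0],[-8,0,0],1]
    - [[0,0,0],[-12,0,0],1]
    - [[0,0,0],[-15,0,0],1]
    - [[0,0,0],[-16,0,0],1]
    - [[0,0,0],[-15,0,0.5],1]
    - [[0,0,0],[-12,0,0],1]
    - [[0,0,0],[-8,0,0],1]
    - [[0,0,0],[0,0,0],1]

```text
clock: 8.25
eef_pos: [549.5, 135.9, 295.4]
tool_rot: [-0.748, 1.57, 0.239]
force: [-0.2, 0.6, -0.7]
width: 50.1
```

Request:
jog_arm:
  series:
    - [[0,0,0],[0,0,0],1]
    - [[0,0,0],[0,0,0],1]
    - [[0,0,0],[0,0,0],1]
    - [[0,0,0],[0,0,0],1]

```text
clock: 8.75
eef_pos: [549.2, 135.9, 294.7]
tool_rot: [2.27, 1.57, -3.026]
force: [-1.1, 0.5, -0.1]
width: 50.3
```

```bash
python3 -c "
from h import *
plan([549.4,136.2,295])
w=get_image('wrist');s=get_image('side');c=get_image('scene')
for n,d in (('wrist',w),('side',s),('scene',c)):
    a=cloud(d).reshape(-1,3);r=np.hypot(a[:,0]-550,a[:,1]-137)
    m=(r<35)&(a[:,2]>265)&(a[:,2]<308); q=a[m]; g=d['img'].reshape(-1,3)[m]; k=g.min(1)>85; q=q[k]
    print(n,len(q),np.round(np.percentile(q,[2,50,98],axis=0),0).tolist() if len(q) else '')
for p in ((291,88),(190,140),(180,230)): print(p,np.round(cloud(c)[p[1],p[0]]))
v=cv2.resize(s['img'][108:248,237:377],(420,420),interpolation=cv2.INTER_CUBIC)
x=cv2.resize(c['img'][140:280,195:335],(420,420),interpolation=cv2.INTER_CUBIC)
cv2.imwrite('pics/w3.png',cv2.resize(np.hstack([w['img'],v,x])[...,::-1],(800,240)))
"
```

```text
t 8.75 pos [549.2 135.9 294.7] x [-0. -0. -1.] y [-0.835  0.551  0.   ] F [-1.1  0.5 -0.1] M [ 0.02 -0.03 -0.02] w 50.3 q [-0.13  0.47 -0.25  1.7   0.14  0.98  2.13]
shift tool [-0.3  0.   0.3]
level rotvec [ 0.   -0.02 -0.02]
wrist 13097 [[525.0, 111.0, 299.0], [548.0, 134.0, 303.0], [571.0, 157.0, 304.0]]
side 24 [[558.0, 142.0, 301.0], [566.0, 154.0, 304.0], [574.0, 161.0, 307.0]]
scene 190 [[538.0, 136.0, 279.0], [557.0, 150.0, 304.0], [575.0, 161.0, 306.0]]
(291, 88) [519. 143. 681.]
(190, 140) [ 739. -148.   46.]
(180, 230) [758. 103.  53.]
```

View pics/w3.png

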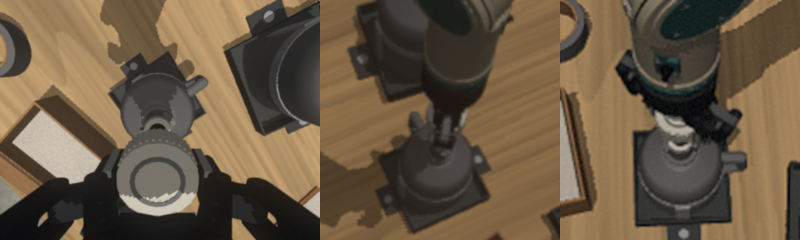

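The cap is off and in the gripper. The wrist image shows it level, about (157,185), above the open neck at (155,128). Its top is at z≈303.5, so the underside is at ≈275.5, about 8 cm above the mouth.

```bash
python3 -c "
from h import *
s=read_state();print(s['clock'],s['qd'].round(3));print(finish_job())"
```

```text
8.9 [ 0.    -0.002  0.001  0.001 -0.001  0.    -0.   ]
the job is handed in; nothing more can be done
None
```

The smallest jug is open, and I handed the job in at 8.9 s with the cap held in the gripper right above the neck. I gripped the cap, pressed it about 5 mm (15 N), twisted it 71° anticlockwise while pressing, and lifted it off.

Last checks:
- **Cap position:** the cap is level, with its top at z≈303.5 mm. That puts its underside about 8 cm above the mouth.
- **Centring:** the tool is at (549, 136), within about 1 mm of the measured neck axis. The wrist camera reads the cap 1.5–2 mm off that, which is within its calibration.
- **At rest:** the arm is still, the finger opening is steady at 50 mm and the wrist force is about 1 N.
- **Bystanders:** single-point checks at the tape and carton read as before. The arm hid the can in the final scene view, so I didn't re-measure it, but no move went near it.

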